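# Extend the telescopic bottle brush and hold it ready

## Task

The tall filter jug is to be scrubbed, so get the telescopic bottle brush ready: it stands folded short in its steel cup. Pinch its handle so that the button on the handle's side is pushed right in, draw the handle up past the first stop to the second, longest one, and let the button spring back out there so that the brush locks. Then take the handle again so that the button stays out, lift the brush clear out of the cup and finish while holding it still and upright in the air, locked at full length, without disturbing the other things.

Things in the scene. Friction and masses are not known exactly. Their poses are not given: they have to be found in the camera images.
- brush: Telescopic bottle brush, loose, upright in the cup, turned any way about its axis; this body is its outer tube with the bristles. Origin: centre under the bristles; z up along the brush, y towards the button's side. Bristle head 38 mm dia, 50 mm tall, stiff; above it a white tube 26 mm dia (29 at the collar) up to 152 mm, with dark pin holes 35 mm apart on the button's side. About 0.3 kg (varies).
- handle_grip (a point): Centre of the grey handle on top of the steel inner tube: a block 38 mm long along y, 26 mm wide along x, 50 mm tall (top 25 mm above this point). Axes as the brush's: the button is on the +y face, the two plain ribbed faces look along +x and -x. Folded, it is 178 mm above the brush's origin. Handle and inner tube: 0.07 kg.
- button_face (a point): Centre of the outer face of the black spring button on the handle's +y side, level with the handle's middle. 14 mm wide, 25 mm tall, standing 5 mm out (43 mm over handle and button, 38 mm when flush). 5 N push it flush; it springs back by itself. Inside the tube it carries the locking pin that snaps into the outer tube's holes.
- brush_handle (a joint): Slide of the handle out of the outer tube, m: 0 folded and locked, 0.035 first stop, 0.070 second stop (pin play 0.0015 either way; the slide ends at 0.071). Slides only while the button is in, against 1.2 N of friction, which also keeps the handle from sinking when let go. Pulled when locked or at its end, it lifts the whole brush.
- brush_button (a joint): Travel of the button, m: 0 out (pin in a hole: locked), 0.005 flush with the handle; the pin is free of its hole from about 0.004. Let go where there is no hole, the button stays in at about 0.004.
- brush_cup: Steel cup on a black rubber suction foot, stuck to the worktop (does not move). Outer diameter 49 mm, inner 43 mm, rim 59 mm above the worktop, foot 74 mm in diameter. Origin: centre of the underside. The brush stands on the cup's inner floor, 8 mm above the worktop.
- cup_rim (a point): Centre of the cup's mouth, 59 mm above the worktop.
- mug_used: Bystander: white mug, 83x116x94 mm, loose. Origin under its centre.
- glass_1: Bystander: clear glass, 81 mm in diameter, 90 mm tall, loose. Origin under its centre.
- teaspoon: Bystander: teaspoon lying flat, 130x26x11 mm. Origin under its centre.
- lemon: Bystander: lemon, 73x56x57 mm. Origin under its centre.
- tea_light: Bystander: tea light candle, 38 mm in diameter, 15 mm tall. Origin under its centre.
Things that resemble listed ones, but are neither listed nor needed, are in the scene too. Leave any purple look-alike of the brush alone.

How it is judged:
By the outcome, as a careful person would: the job done as asked, in the order asked, and still so for the second after the job is handed in, while the arm keeps its last pose, push and grip.
It also fails if it takes over 38 s, if anything falls off the work surface, if the arm or the gripper's body presses on something with over 40 N, if the wrist force passes 120 N, or if a joint passes its speed limit or range.

## Robot

A 6-joint arm with a two-finger parallel gripper is mounted at the origin on a cart in front of the work surface, level with it; the furniture and walls round the work are solid. World frame = base frame: x ahead of the robot, y to its left, z up, the work surface at z = 0. Lengths are in m, angles in degrees, forces in N, time in s.
With the tool pointing down it reaches from about 0.425 to 0.95 m from the base axis. Payload 14.7 kg.
Tool frame: the origin (TCP) lies at the centre of the arm's flange, where the gripper is bolted on; the fingertips stand 173 mm ahead of it and the grasp point (between the pads) lies 155 mm ahead of it (robot.tcp_to_grasp is the distance from the TCP to the grasp point, in m); z points along the fingers, y is the line along which they close (so a half turn about z gives the same grasp; the last joint's range is limited). The gripper opens to 85 mm and grips with 20 to 120 N. Pads are 22 mm wide; open, the fingers measure 114 mm over their backs; the gripper's body (76 mm by 85 mm) begins 54 mm behind the grasp point. The pads swing forward as they close: fully open they stand 13 mm farther back than shut.
Start: joints at [63.449, 27.513, 91.461, -0, 61.026, -2.67], TCP at [0.263, 0.594, 0.405] pointing down, gripper open.
Joint ranges: [-157.49, 157.49], [-46.99, 117.5], [13.45, 153.17], [-89.5, 269.5], [5.16, 153.95], [-167.48, 167.48]. Speed limits (degrees/s): [108.29, 108.29, 136.94, 172.46, 172.46, 172.46].

## Interface

Orientations are given as [roll, pitch, yaw] about the fixed x, y, z axes, in that order (R = Rz(yaw) Ry(pitch) Rx(roll)).
In Python, from cell import robot gives the robot as it stands.
- The arm moves only by the shell command python3 -m crank 'ROWS' [FORCE]. ROWS is JSON, a list of rows, each a list of 3 entries, a list of its own where there are three numbers: the finger opening in m, from 0 to 0.0854, then the shift along the tool's x, y, z in m, then the turn about the tool's z in degrees. In form: [[claw, [dx, dy, dz], roll], ...]. A call has 1 to 8 rows; each row shifts and turns the commanded pose from where the row before left it, along the tool's axes as they then stand; what a row does not reach is not made up. A row lasts 1/8 s, in which the tool goes at most 62.5 mm and 10.7 degrees, less where a joint would pass 70% of its speed; a pose out of reach is approached as far as the arm can. A call is refused whole if a number of a shift passes 0.0625 or a number of a turn 10.7, either way. A call with a gripper value outside its range is refused whole. The fingers move at their own pace and stop on an object; FORCE is the grip in N (left out, the last holds). Time passes only in rows, so rows that do not move let the fingers close. It gives the time, the measured TCP pose, the force, the opening and the grip force at its end, in the units of the state.
- robot.sense(): the state, without advancing time (a new reading comes with each control period).
- robot.camera(name): name is "scene" or "side" or "wrist"; returns the picture (480x640x3 uint8, blue, green, red); there is no depth.
- robot.camera_params(name): a dict with "fov_y" (degrees; the focal length in pixels is half the picture's height over the tangent of half this angle, whatever the lens; pixels are square), "cx", "cy" (the principal point, pixels), "distortion" ([k1, k2, p1, p2, k3] as OpenCV has them; the pictures are not rectified), "R" (3x3) and "t" (3): a world point X has camera coordinates R X + t; the wrist camera has in their place "mount" (4x4, takes a point from camera to tool coordinates, whose origin is the TCP and whose axes are the flange's). Camera axes: x right, y down, z forward; pixel columns grow to the right and rows downward; lengths in m; the calibration is good to about 2 mm. A picture is of the moment at which its call begins: read the wrist's pose just before it. camera_params takes no time and is no camera call.
- robot.job_done(): hands the job in; it is judged then, once.
The state is a dict: "clock": time; "q": joint angles; "joint_vel": joint speeds; "joint_efforts": joint torques, N m; "eef_pos": TCP position; "eef_rot": TCP orientation; "contact_force": force on the tool from outside, world axes, zero at the start; "moment": the same for the moment, N m; "grip_width": finger opening in m; "grip_force": force on a finger pad.
Only numpy, scipy, OpenCV 4.12 (cv2) and the standard library are available. Lean on these libraries where they do the work, as an engineer would, in place of code of your own. Each camera call takes 0.05 s, during which the arm holds its last target. There are 200 camera calls.

## Working session

There is one attempt and no reset: what is moved stays moved. The work goes in short steps, Python scripts to look and compute and a shell command to move; the robot and the scene stay as the last step left them, time stands still between calls to the robot, and variables do not carry over. Pictures are saved under pics/ and viewed, at most 10 in all, crops included, and the job is handed in when it is done.

```bash
mkdir -p pics; ls; python3 - <<'E'
from cell import robot
import cv2
s=robot.sense();print(s)
for n in("scene","side","wrist"):
    cv2.imwrite(f"pics/{n}0.png",robot.camera(n));print(n,robot.camera_params(n))
E
```

```text
pics
{'clock': 0.0, 'q': array([ 6.34487733e+01,  2.75510175e+01,  9.14938027e+01,  1.04805374e-03,
        6.10253884e+01, -2.67092956e+00]), 'joint_vel': array([ 0.15330605, -0.02284433,  0.05042608,  0.10654484,  0.10883359,
       -0.06487784]), 'joint_efforts': array([-4.12233043e-03, -9.50622439e+01, -4.30174863e+01, -4.57423321e-04,
        1.23342115e-02, -5.69920371e-05]), 'eef_pos': array([0.26303688, 0.59418391, 0.40405875]), 'eef_rot': array([-1.79929910e+02, -4.18694525e-03,  1.56119192e+02]), 'contact_force': array([ 0.35797061,  0.2108641 , -0.04035795]), 'moment': array([ 0.01326041,  0.02831584, -0.00204865]), 'grip_force': 0.0, 'grip_width': 0.08581468235447613}
scene {'fov_y': 49.361230703790795, 'cx': 321.7923984794483, 'cy': 245.48666462642683, 'distortion': array([0.01811279, 0.        , 0.        , 0.        , 0.        ]), 'R': array([[ 0.78486799, -0.6195943 , -0.0092272 ],
       [-0.35713527, -0.44013019, -0.82385667],
       [ 0.50639573,  0.64991409, -0.56672307]]), 't': array([-0.41657157,  0.31431745,  0.65669264])}
side {'fov_y': 49.49921299658914, 'cx
[... 200 characters left out ...]

       [-8.18465816e-04, -4.64758961e-01, -8.85436863e-01],
       [ 3.10585266e-03,  8.85431707e-01, -4.64759126e-01]]), 't': array([-0.52146952,  0.14663678,  0.93818118])}
wrist {'fov_y': 71.73835029312185, 'cx': 324.1493810970237, 'cy': 236.52712639733076, 'distortion': array([-0.05752445,  0.        ,  0.        ,  0.        ,  0.        ]), 'mount': array([[ 4.61049110e-04, -9.63631994e-01, -2.67232423e-01,
         6.65646652e-02],
       [ 9.99998573e-01,  9.96078359e-06,  1.68935310e-03,
         6.22662623e-04],
       [-1.62525285e-03, -2.67232820e-01,  9.63630623e-01,
         3.10772938e-02],
       [ 0.00000000e+00,  0.00000000e+00,  0.00000000e+00,
         1.00000000e+00]])}
```

View pics/scene0.png

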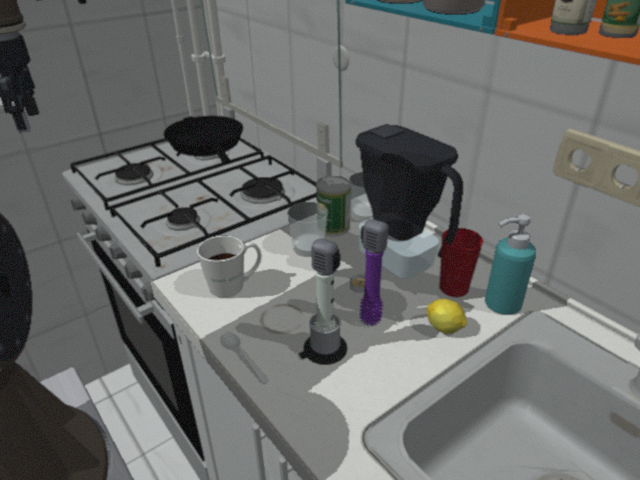

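View pics/side0.png

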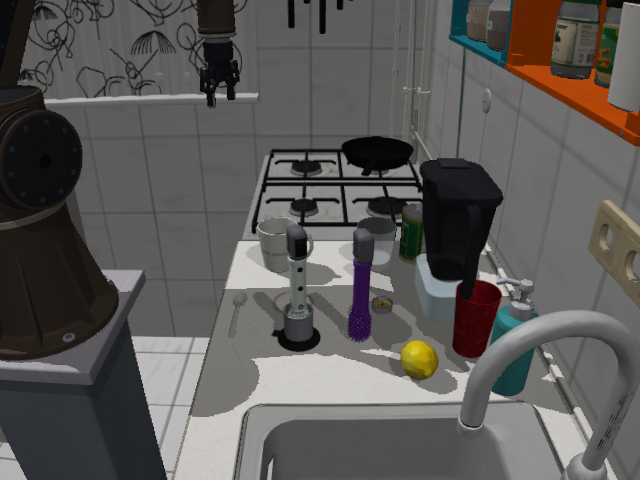

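The scene view shows the brush in its cup, with the handle at (325,257) and the cup at (325,340). The side view has the handle at (297,243) and the cup at (299,330). Pin holes are visible in both, and the purple look-alike stands to the right. Next I'll zoom in and triangulate.

```bash
python3 - <<'E'
import cv2,numpy as np
a=cv2.imread("pics/scene0.png")[232:367,290:365];b=cv2.imread("pics/side0.png")[217:352,262:337]
cv2.imwrite("pics/crop0.png",cv2.resize(np.hstack([a,b]),None,fx=4.4,fy=4.4,interpolation=cv2.INTER_CUBIC))
E
cat > h.py <<'E'
import cv2,numpy as np
from cell import robot
def ray(n,uv,pose=None):
    p=robot.camera_params(n);f=240/np.tan(np.radians(p["fov_y"]/2))
    K=np.array([[f,0,p["cx"]],[0,f,p["cy"]],[0,0,1]])
    d=np.append(cv2.undistortPoints(np.array([[uv]],float),K,p["distortion"])[0,0],1)
    if n=="wrist":
        from scipy.spatial.transform import Rotation as Ro
        R=Ro.from_euler("xyz",pose[1],degrees=True).as_matrix();M=p["mount"]
        return R@M[:3,3]+pose[0],R@M[:3,:3]@d
    return -p["R"].T@p["t"],p["R"].T@d
def plane(n,uv,z,pose=None):
    o,d=ray(n,uv,pose);return o+d*(z-o[2])/d[2]
def tri(r1,r2):
    (o1,d1),(o2,d2)=r1,r2
    s=np.linalg.lstsq(np.c_[d1,-d2],o2-o1,rcond=None)[0]
    p,q=o1+d1*s[0],o2+d2*s[1];return (p+q)/2,np.linalg.norm(p-q)
def proj(n,X):
    p=robot.camera_params(n);f=240/np.tan(np.radians(p["fov_y"]/2))
    K=np.array([[f,0,p["cx"]],[0,f,p["cy"]],[0,0,1]])
    return cv2.projectPoints(np.array([X],float),cv2.Rodrigues(p["R"])[0],p["t"],K,p["distortion"])[0][0,0]
E
```

```text
(no output)
```

View pics/crop0.png

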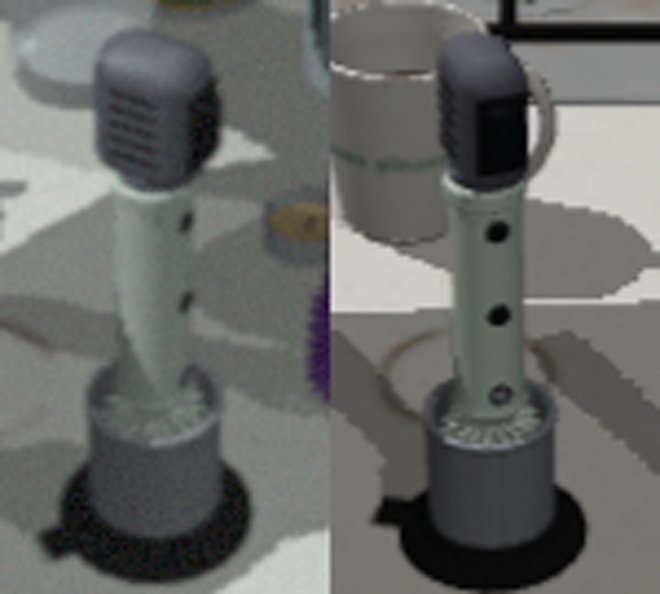

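The crop shows the button facing mostly towards the side camera and a little to its right. Ribbed faces are visible on the left in both views, and the holes line up under the button.

```bash
python3 - <<'E'
from h import *
S=lambda x,y:(290+x/4.4,232+y/4.4); D=lambda x,y:(262+(x-330)/4.4,217+y/4.4)
for nm,a,b in(("hole1",(186,221),(497,232)),("hole2",(186,300),(498,315)),("button",(206,115),(502,136)),("collar",(152,190),(487,188))):
    print(nm,tri(ray("scene",S(*a)),ray("side",D(*b))))
print("rim",plane("scene",S(153,398),.059),plane("side",D(490,405),.059))
print("foot",plane("scene",S(155,505),.006),plane("side",D(494,535),.006))
h=tri(ray("scene",S(186,221)),ray("side",D(497,232)))[0]
E
```

```text
hole1 (array([ 0.49046969, -0.0781874 ,  0.14494849]), np.float64(0.0003234330907545981))
hole2 (array([ 0.49026793, -0.07855156,  0.11044043]), np.float64(8.863695905212774e-05))
button (array([ 0.49373195, -0.08433565,  0.18877123]), np.float64(0.0030879648074751916))
collar (array([ 0.48622844, -0.06525232,  0.15393089]), np.float64(0.002783515437390903))
rim [ 0.48509543 -0.06631881  0.059     ] [ 0.48586953 -0.06205404  0.059     ]
foot [ 0.48495644 -0.06717456  0.006     ] [ 0.48669831 -0.07349012  0.006     ]
```

```bash
cat >> h.py <<'E'
def to(target):
    from scipy.spatial.transform import Rotation as Ro
    s=robot.sense();R=Ro.from_euler("xyz",s["eef_rot"],degrees=True).as_matrix()
    return np.round(R.T@(np.array(target)-s["eef_pos"]),4)
E
python3 - <<'E'
from h import *
print("purple",tri(ray("scene",(375,240)),ray("side",(364,247))),plane("scene",(371,318),0.01))
a=to((.46,.25,.47));b=to((.4855,-.066,.47));print(a,b-a)
E
```

```text
purple (array([ 0.58845569, -0.06350289,  0.17406625]), np.float64(0.00547808009831684)) [ 0.58709056 -0.06636475  0.01      ]
[-0.3194 -0.2351 -0.0656] [-0.1513 -0.2786  0.0003]
```

```bash
python3 -m crank '[[0.085,[-0.04,-0.0294,-0.0082],0],[0.085,[-0.04,-0.0294,-0.0082],0],[0.085,[-0.04,-0.0294,-0.0082],0],[0.085,[-0.04,-0.0294,-0.0082],0],[0.085,[-0.04,-0.0294,-0.0082],0],[0.085,[-0.04,-0.0294,-0.0082],0],[0.085,[-0.04,-0.0294,-0.0082],0],[0.085,[-0.04,-0.0294,-0.0082],0]]' 20 && python3 -m crank '[[0.085,[-0.0252,-0.0464,0],0],[0.085,[-0.0252,-0.0464,0],0],[0.085,[-0.0252,-0.0464,0],0],[0.085,[-0.0252,-0.0464,0],0],[0.085,[-0.0252,-0.0464,0],0],[0.085,[-0.0252,-0.0464,0],0]]' && python3 -m crank '[[0.085,[0,0,0],-9.2],[0.085,[0,0,0],-9.2],[0.085,[0,0,0],-9.2],[0.085,[0,0,0],-9.2],[0.085,[0,0,0],-9.2],[0.085,[0,0,0],0]]'
python3 - <<'E'
from h import *
s=robot.sense();print(s["q"],s["contact_force"]);np.save("p.npy",[s["eef_pos"],s["eef_rot"]])
cv2.imwrite("pics/w1.png",robot.camera("wrist"))
E
```

```text
clock: 1.15
eef_pos: [0.461, 0.2482, 0.4705]
eef_rot: [-180.0, -0.0, 156.1]
contact_force: [0.9, 1.0, 0.4]
grip_width: 0.0854
grip_force: 0.0
clock: 1.9
eef_pos: [0.4859, -0.0678, 0.4703]
eef_rot: [180.0, 0.0, 156.1]
contact_force: [0.3, 0.4, 0.2]
grip_width: 0.0846
grip_force: 0.0
clock: 2.65
eef_pos: [0.486, -0.066, 0.4702]
eef_rot: [180.0, -0.0, -157.9]
contact_force: [0.3, 0.1, 0.5]
grip_width: 0.0851
grip_force: 0.0
[-1.12780095e+01  1.06981075e+01  1.07009148e+02 -1.28569549e-03
  6.23096817e+01 -1.23352800e+02] [0.31264317 0.13611574 0.50331202]
```

View pics/w1.png

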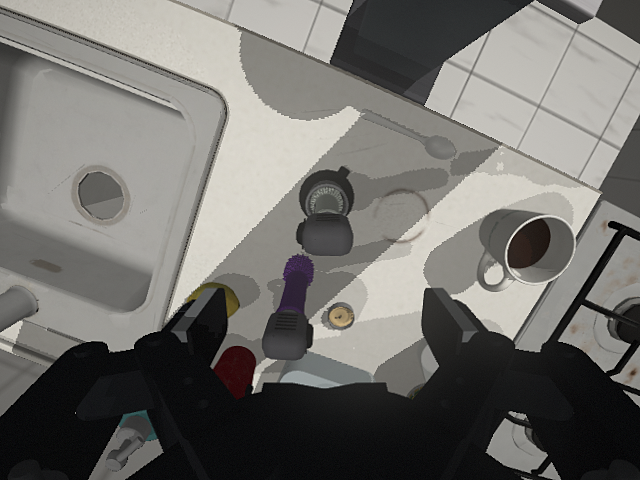

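The wrist view shows the brush handle at about (327,237), with its dark button on the left (tool −y), as expected. The purple brush stays clear. I'll zoom in for fine alignment.

```bash
python3 - <<'E'
import cv2
a=cv2.imread("pics/w1.png")[160:270,280:380]
cv2.imwrite("pics/w1c.png",cv2.resize(a,None,fx=5,fy=5,interpolation=cv2.INTER_CUBIC)*1)
E
```

```text
(no output)
```

View pics/w1c.png

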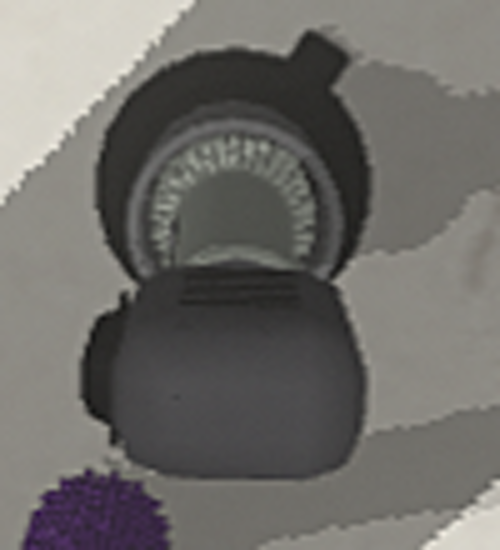

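```bash
python3 - <<'E'
from h import *
P=np.load("p.npy")
for uv,z in(((327.8,237),.211),((327.8,237),.2),((302.6,235),.2),((353,235),.2),((327,255.6),.203),((296.6,235),.19),((327,198),.059)):
    X=plane("wrist",uv,z,P);print(uv,z,X.round(4),"tool off",to([X[0],X[1],P[0][2]]))
E
```

```text
(327.8, 237) 0.211 [ 0.4826 -0.0646  0.211 ] tool off [0.0027 0.0026 0.    ]
(327.8, 237) 0.2 [ 0.4854 -0.0633  0.2   ] tool off [-0.0004  0.0028  0.    ]
(302.6, 235) 0.2 [ 0.491  -0.0813  0.2   ] tool off [ 0.0011 -0.0161  0.    ]
(353, 235) 0.2 [ 0.4769 -0.0464  0.2   ] tool off [0.0012 0.0216 0.    ]
(327, 255.6) 0.203 [ 0.4982 -0.0587  0.203 ] tool off [-0.0141  0.0022  0.    ]
(296.6, 235) 0.19 [ 0.4955 -0.0853  0.19  ] tool off [-0.0017 -0.0214  0.    ]
(327, 198) 0.059 [ 0.4784 -0.0653  0.059 ] tool off [0.0068 0.0035 0.    ]
```

```bash
python3 -m crank '[[0.085,[0,0.002,0],2],[0.085,[0,0,0.045],0],[0.085,[0,0,0.045],0],[0.085,[0,0,0.039],0],[0.085,[0,0,0],0],[0.085,[0,0,0],0]]'; python3 -m crank '[[0.048,[0,0,0],0],[0.048,[0,0,0],0],[0.048,[0,0,0],0],[0.048,[0,0,0],0],[0.048,[0,0,0],0]]' 25
python3 - <<'E'
from h import *
s=robot.sense();print(s["eef_pos"],s["contact_force"]);w=robot.camera("side")[217:352,240:360]
v=robot.camera("wrist")
cv2.imwrite("pics/a2.png",np.hstack([cv2.resize(w,(400,450)),cv2.resize(v[130:400,200:440],(400,450))]))
E
```

```text
clock: 3.45
eef_pos: [0.4859, -0.0643, 0.3425]
eef_rot: [-180.0, 0.0, -160.0]
contact_force: [-0.0, 0.1, 0.6]
grip_width: 0.0851
grip_force: 0.0
clock: 4.08
eef_pos: [0.4853, -0.0642, 0.3413]
eef_rot: [-180.0, 0.0, -159.9]
contact_force: [-0.2, 0.9, 0.1]
grip_width: 0.048
grip_force: 0.0
[ 0.48529635 -0.06416161  0.34134632] [-0.17030523  0.9277837   0.12295438]
```

View pics/a2.png

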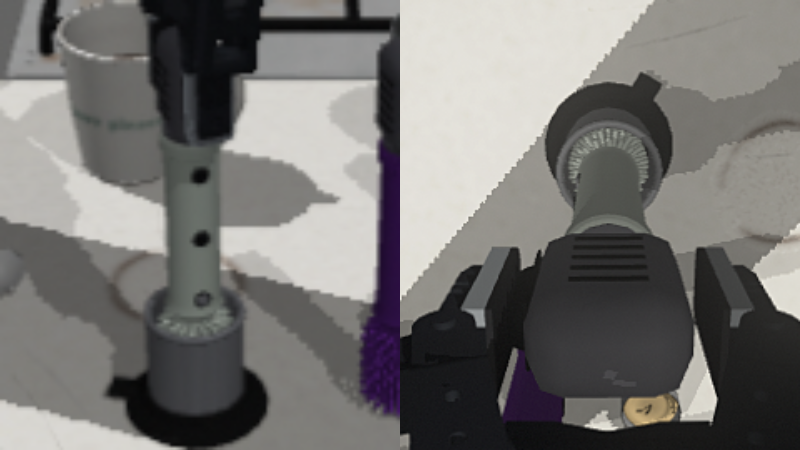

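The handle sits between the pads, with the button under the left pad, and looks well centred. I'll close on it now.

```bash
python3 -m crank '[[0.03,[0,0,0],0],[0.03,[0,0,0],0],[0.03,[0,0,0],0],[0.03,[0,0,0],0]]' 25
```

```text
clock: 4.68
eef_pos: [0.4854, -0.0642, 0.3414]
eef_rot: [-180.0, 0.0, -159.9]
contact_force: [-0.5, 0.6, 5.8]
grip_width: 0.0376
grip_force: 28.8
```

The width is 38 mm, so the button is flush. Next I draw the handle up.

```bash
python3 -m crank '[[0.03,[0,0,-0.012],0],[0.03,[0,0,-0.012],0],[0.03,[0,0,-0.012],0],[0.03,[0,0,-0.012],0],[0.03,[0,0,-0.012],0],[0.03,[0,0,-0.01],0],[0.03,[0,0,0],0],[0.03,[0,0,0],0]]'
python3 - <<'E'
from h import *
s=robot.sense();print(s["eef_pos"],s["contact_force"]);w=robot.camera("side")[170:352,240:360];v=robot.camera("scene")[170:370,265:397]
cv2.imwrite("pics/a3.png",np.hstack([cv2.resize(w,(390,590)),cv2.resize(v,(390,590))]))
E
```

```text
clock: 5.68
eef_pos: [0.4855, -0.0643, 0.4113]
eef_rot: [-180.0, 0.0, -159.9]
contact_force: [0.6, -1.5, -0.0]
grip_width: 0.0378
grip_force: 28.5
[ 0.48552742 -0.0642689   0.41133054] [ 0.63697212 -1.52372252 -0.01988008]
```

View pics/a3.png

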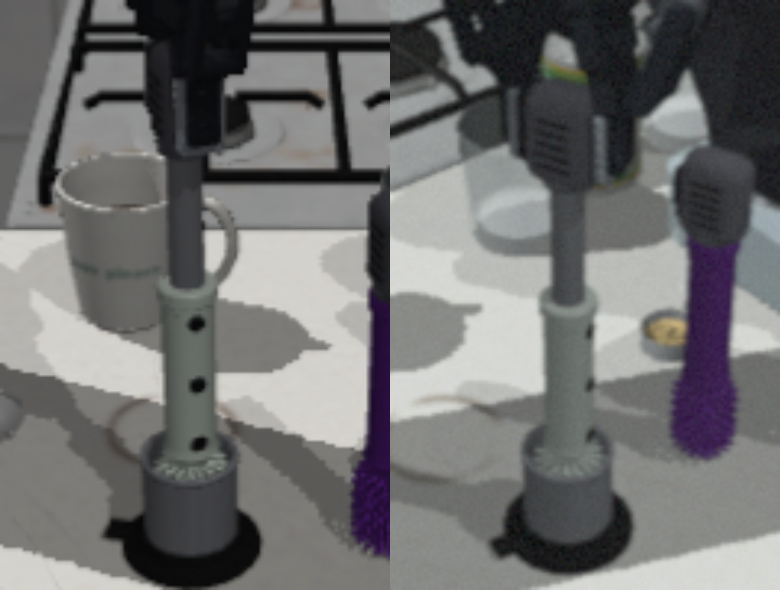

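The handle is drawn out by about 70 mm, and the tube and bristles are still seated in the cup. I'll add a small extra pull, then release.

```bash
python3 -m crank '[[0.03,[0,0,-0.0008],0],[0.03,[0,0,0],0],[0.03,[0,0,0],0]]'; python3 -m crank '[[0.048,[0,0,0],0],[0.048,[0,0,0],0],[0.048,[0,0,0],0],[0.085,[0,0,0],0],[0.085,[0,0,0],0],[0.085,[0,0,0],0],[0.085,[0,0,0],0]]'
python3 - <<'E'
from h import *
s=robot.sense();print(s["eef_pos"],s["contact_force"]);w=robot.camera("side")[170:352,240:360];v=robot.camera("wrist")
cv2.imwrite("pics/a4.png",np.hstack([cv2.resize(w,(390,590)),cv2.resize(v[100:460,200:440],(390,590))]))
E
```

```text
clock: 6.15
eef_pos: [0.4853, -0.0642, 0.412]
eef_rot: [180.0, -0.0, -159.9]
contact_force: [1.8, -1.1, -2.0]
grip_width: 0.0375
grip_force: 28.2
clock: 7.02
eef_pos: [0.4853, -0.0642, 0.4121]
eef_rot: [180.0, -0.0, -159.9]
contact_force: [-1.7, -0.5, -0.4]
grip_width: 0.085
grip_force: 0.0
[ 0.48529786 -0.06415883  0.41209039] [-1.7100547  -0.49540003 -0.4263952 ]
```

View pics/a4.png

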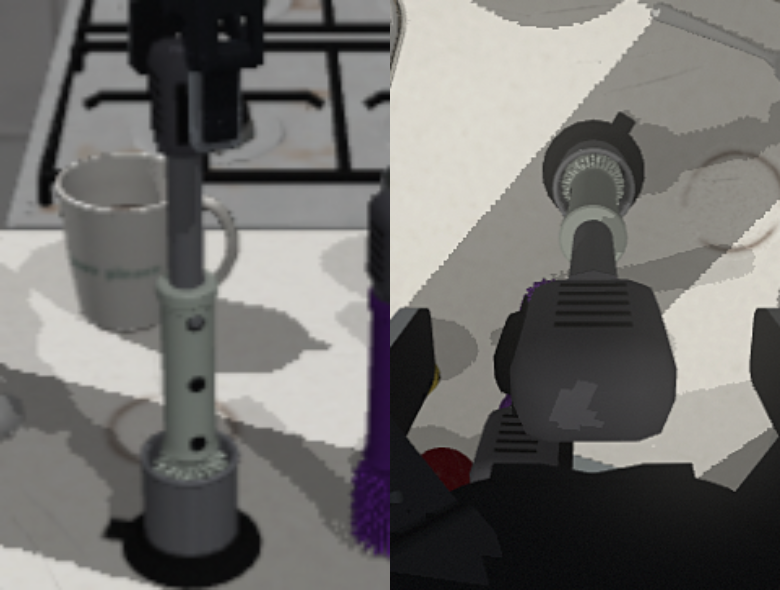

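The top hole is now filled by the pin, and the button stands out on the left at crop (505,350), so the brush is locked. I'll turn 90° in place around the handle (there is enough clearance) and take the ribbed faces.

```bash
python3 -m crank '[[0.085,[0,0,0],10],[0.085,[0,0,0],10],[0.085,[0,0,0],10],[0.085,[0,0,0],10],[0.085,[0,0,0],10],[0.085,[0,0,0],10],[0.085,[0,0,0],10],[0.085,[0,0,0],10]]'; python3 -m crank '[[0.085,[0,0,0],10],[0.05,[0,0,0],0],[0.036,[0,0,0],0],[0.036,[0,0,0],0],[0.036,[0,0,0],0],[0.036,[0,0,0],0]]'
python3 - <<'E'
from h import *
s=robot.sense();print(s["eef_pos"],s["contact_force"],s["q"]);w=robot.camera("scene")[150:350,250:382];v=robot.camera("wrist")
cv2.imwrite("pics/a5.png",np.hstack([cv2.resize(w,(390,590)),cv2.resize(v[100:460,200:440],(390,590))]))
E
```

```text
clock: 8.12
eef_pos: [0.4853, -0.0642, 0.4121]
eef_rot: [-180.0, -0.0, 119.8]
contact_force: [0.2, 0.0, -0.6]
grip_width: 0.0852
grip_force: 0.0
clock: 8.88
eef_pos: [0.4853, -0.0642, 0.4121]
eef_rot: [-180.0, 0.0, 110.2]
contact_force: [0.5, -0.1, 0.3]
grip_width: 0.0358
grip_force: 0.0
[ 0.48530149 -0.06418808  0.41209398] [ 0.50573058 -0.08234374  0.28595366] [-1.10823878e+01  1.41816793e+01  1.11503113e+02 -2.23317501e-03
  5.43157485e+01 -3.12354986e+01]
```

View pics/a5.png

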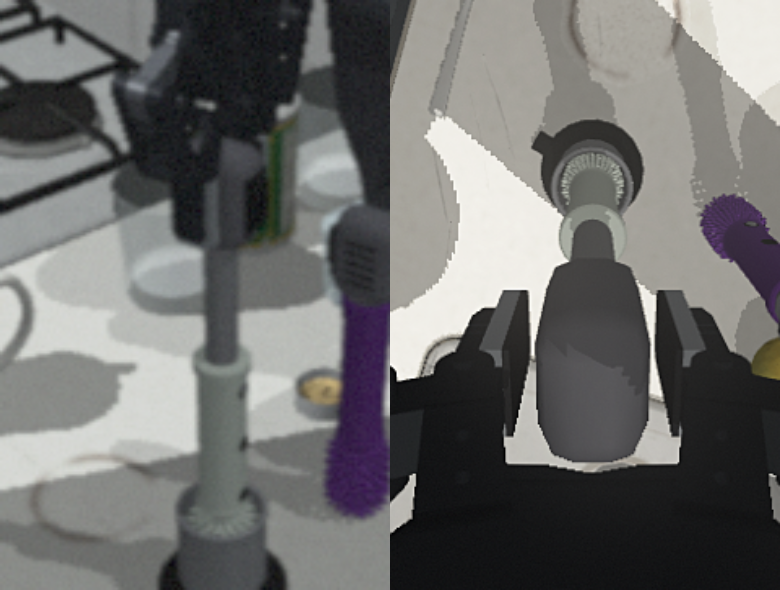

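The pads straddle the ribbed faces squarely and the button is free. Now I grip and lift straight up.

```bash
python3 -m crank '[[0.015,[0,0,0],0],[0.015,[0,0,0],0],[0.015,[0,0,0],0],[0.015,[0,0,0],0]]' 45 && python3 -m crank '[[0.015,[0,0,-0.008],0],[0.015,[0,0,-0.016],0],[0.015,[0,0,-0.016],0],[0.015,[0,0,-0.016],0],[0.015,[0,0,-0.016],0],[0.015,[0,0,-0.016],0],[0.015,[0,0,-0.008],0],[0.015,[0,0,-0.004],0]]' && python3 -m crank '[[0.015,[0,0,0],0],[0.015,[0,0,0],0],[0.015,[0,0,0],0],[0.015,[0,0,0],0],[0.015,[0,0,0],0],[0.015,[0,0,0],0]]'
python3 - <<'E'
from h import *
w=robot.camera("scene")[110:360,230:400];v=robot.camera("side")[110:360,220:390]
cv2.imwrite("pics/a6.png",np.hstack([cv2.resize(w,(400,590)),cv2.resize(v,(400,590))]))
E
```

```text
clock: 9.48
eef_pos: [0.4853, -0.0642, 0.4121]
eef_rot: [180.0, 0.0, 110.1]
contact_force: [-0.3, -0.6, 0.3]
grip_width: 0.0256
grip_force: 46.4
clock: 10.48
eef_pos: [0.4852, -0.0642, 0.5124]
eef_rot: [180.0, 0.0, 110.1]
contact_force: [-0.3, 0.2, -4.4]
grip_width: 0.0255
grip_force: 46.0
clock: 11.22
eef_pos: [0.4853, -0.0642, 0.5121]
eef_rot: [-180.0, 0.0, 110.1]
contact_force: [-0.6, 0.1, -3.1]
grip_width: 0.0257
grip_force: 46.0
```

View pics/a6.png

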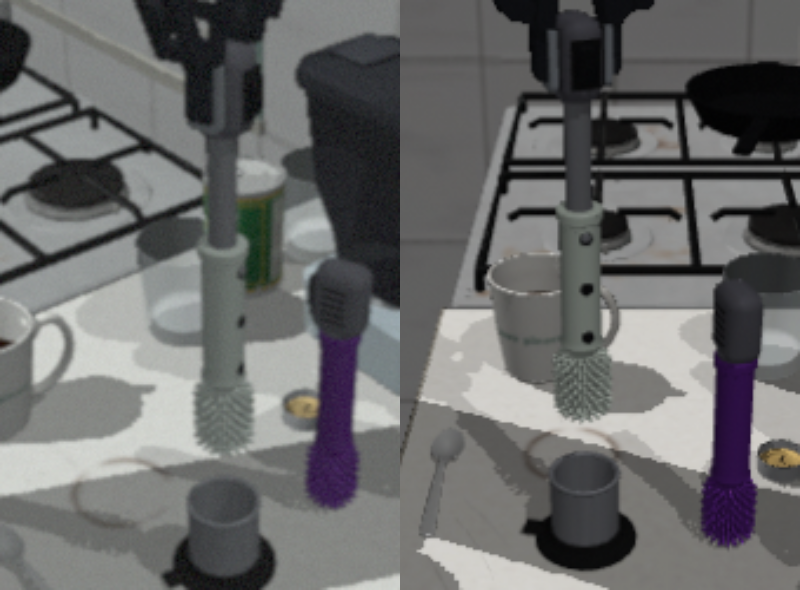

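The brush hangs upright, well clear of the cup. The pin fills the top hole, the button is out and free, and nothing else has moved.

```bash
python3 -c "
from cell import robot
print(robot.job_done())"
```

```text
the job is handed in; nothing more can be done
None
```

The job is handed in: the brush is locked at full length, button out, and held still and upright clear of the cup; nothing else visibly moved, and it took about 11 s.

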